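# Dispense one cleaning tablet into the mug

## Task

Dispense exactly one cleaning tablet and put it in the empty mug: push the plunger of the tablet dispenser down once until you feel it bottom firmly on its stop, keep it there for about half a second without forcing it, and let it rise fully again. Then pick up the tablet that has come out on the tray and drop it into the mug, leaving the mug upright where it stands, the other tablets in the dispenser and everything else on the table undisturbed.

Things in the scene. Friction and masses are not known exactly. Their poses are not given: they have to be found in the camera images.
- dispenser: Tablet dispenser fixed to the table: steel tray 262 x 100 x 4 mm with, from its own -x end to +x: open tray (x -117 to -3 mm, 9 mm lip at the end), clear upright magazine of tablets (x -3 to 32, 35 mm wide, 52 mm high), grey housing (x 33 to 137, 60 mm wide, 50 mm high). Origin: on the table, mid-width, at the magazine's front face; z up. Plunger on the housing at x = +85 mm.
- exit (a point): Point on the tray's top (4 mm above the table), mid-width, 50 mm out from the magazine's front along the dispenser's -x. Pressing the plunger drives a slide that pushes the lowest tablet out under the magazine's front wall, 2.7 mm per mm of plunger travel; the slide goes back as the plunger rises, the tablet stays within about 25 mm of this point, and the next one drops down (a second press pushes that out too).
- plunger_top (a point): Centre of the top of the plunger's round black head (40 mm diameter, 14 mm thick) above the housing; at rest 106 mm above the table. It moves straight down only, against a spring of 3 N at rest growing by 0.15 N per mm, and rises again by itself. More than 22 N damages it.
- plunger (a joint): Travel of the plunger in m: 0 up (at rest), grows as pressed. It bottoms where the head meets the rubber-topped collar round its stem. The collar is screwed to a different height each time, not measured: the stop lies anywhere from 16 to 30 mm and must be felt, as force climbing by about 10 N per mm above the spring's 5 to 8 N. Seated: 8 N or more on the collar, so 17 to 20 N in all.
- tablet_1: The lowest tablet in the magazine, the one that will be pushed out: white round disc, 26 mm in diameter, 12 mm thick, about 15 g, lying flat. Origin at the centre of its underside.
- tablet_2: The second tablet, same shape; it must stay in the magazine (it drops to the bottom).
- tablet_3: The third tablet, same shape; it must stay in the magazine.
- mug: The empty mug, standing loose on the table: 82 mm in diameter, 94 mm high, handle to its own -y side reaching 56 mm from the origin. Origin on its underside, 15 mm off the cup's centre towards the handle.
- mug_mouth (a point): Centre of the mug's mouth, at rim height, 94 mm above its underside; the opening is about 70 mm wide.
- egg_timer: Bystander on the right: egg timer, 63 mm wide, 60 mm high, origin on its underside. Leave alone.
- teaspoon: Bystander in the middle: teaspoon lying flat, 137 x 28 x 13 mm, origin on its underside. Leave alone.
Not all that is in view belongs to the job. Leave any purple or turquoise look-alike of the mug alone.

How it is judged:
On the way, in this order (a step that is already met when the one before it is completed fails the run):
1. the plunger is pressed down onto its stop: the head bears on the collar with at least 8 N for 0.3 s (contact force between plunger and dispenser above 8 N and value of joint plunger above 0.014 m), for 0.3 s.
2. the plunger has risen fully again (within 2 mm), the robot is off it, and one tablet lies out on the tray (value of joint plunger below 0.002 m and contact force between each of the arm, the fingers and plunger below 0.1 N and x of tablet_1 in the frame of dispenser below -0.015 m and x of each of tablet_2, tablet_3 in the frame of dispenser above 0 m and horizontal distance between each of tablet_2, tablet_3 and dispenser below 0.035 m), for 0.2 s.
At the end, for the whole second after the job is handed in: The dispensed tablet (tablet_1) lies at rest in the mug (its origin within 36 mm of the mouth's axis and more than 55 mm below the rim); the mug stands upright (within 0.1 rad) within 30 mm of where it stood; the plunger is up (within 2 mm); the other two tablets are in the magazine (horizontal distance between tablet_1 and mug_mouth below 0.036 m and z of tablet_1 in the frame of mug_mouth between -0.096 and -0.055 m and angle between mug's own z axis and vertical below 0.1 rad and distance of mug from where it was at the start of the episode below 0.03 m and linear speed of mug below 0.02 m/s and linear speed of tablet_1 below 0.03 m/s and value of joint plunger below 0.002 m and x of each of tablet_2, tablet_3 in the frame of dispenser above 0 m and horizontal distance between each of tablet_2, tablet_3 and dispenser below 0.035 m); the robot touches nothing.
It fails at once if the plunger is pressed with more than 22 N (contact force between any of the arm, the fingers and plunger above 22 N).
It fails at once if a second tablet is pushed out of the magazine (x of any of tablet_2, tablet_3 in the frame of dispenser below -0.005 m).
It fails at once if the mug is tipped (more than 0.4 rad) (angle between mug's own z axis and vertical above 0.4 rad).
It fails at once if a bystander is moved by more than 30 mm (distance of any of egg_timer, teaspoon from where it was at the start of the episode above 0.03 m).
It also fails if it takes over 54 s, if anything falls off the work surface, if the arm or the gripper's body presses on something with over 40 N, if the wrist force passes 120 N, or if a joint passes its speed limit or range.

## Robot

A 7-joint arm with a two-finger parallel gripper is mounted at the origin on a cart in front of the work surface, level with it; the furniture and walls round the work are solid. World frame = base frame: x ahead of the robot, y to its left, z up, the work surface at z = 0. Lengths are in m, angles in rad, forces in N, time in s.
With the tool pointing down it reaches from about 0.4 to 0.85 m from the base axis. Payload 10.4 kg.
Tool frame: the origin (TCP) lies midway between the tips of the shut fingers; the grasp point (between the pads) lies 19 mm behind it; z points along the fingers, y is the line along which they close (so a half turn about z gives the same grasp; the last joint's range is limited). The gripper opens to 87 mm and grips with 3 to 60 N. Pads are 19 mm wide; open, the fingers measure 117 mm over their backs; the gripper's body (75 mm by 190 mm) begins 51 mm behind the grasp point.
Start: joints at [-1.333, 0.332, -0.065, 1.46, 0.022, 1.35, -0.088], TCP at [0.161, 0.604, 0.199] pointing down, gripper open.
Joint ranges: [-2.6, 2.6], [-0.5, 2.12], [-1.47, 1.34], [0.16, 2.42], [-1.27, 4.41], [0.06, 2.06], [-2.6, 2.6]. Speed limits (rad/s): [2.22, 2.22, 2.79, 2.79, 3.14, 3.14, 3.14].

## Interface

Orientations are given as a unit quaternion [x, y, z, w].
In Python, from bench import r gives the robot as it stands.
- The arm moves only by the tool carry_out, never from a script. Its argument "steps" is a list that holds one entry, the list of rows, each a list of 6 numbers: the shift along the tool's x, y, z in cm, then the turn, a rotation vector about the tool's x, y, z in rad. In form: [[[dx, dy, dz, wx, wy, wz], ...]]. A call has 1 to 20 rows; each row is the pose to reach, as a shift and turn from the pose commanded when the call began, along the tool's axes at that moment; what a row does not reach only later rows make up. A row lasts 1/12 s, in which the tool goes at most 41.7 mm and 7.16 degrees, less where a joint would pass 70% of its speed; a pose out of reach is approached as far as the arm can. A call with a gripper value outside its range is refused whole. "hand" is the closure, from -1 (fully open) to 1 (shut), set as the call begins (left out, the last holds). The fingers move at their own pace and stop on an object; "squeeze" is the grip in N (left out, the last holds). Time passes only in rows, so rows that repeat a pose let the fingers close. It gives the time, the measured TCP pose, the force, the opening and the grip force at its end, in the units of the state.
- r.read_state(): the state, without advancing time (a new reading comes with each control period).
- r.camera(name): name is "scene" or "top" or "wrist"; returns the picture (480x640x3 uint8, red, green, blue); there is no depth.
- r.camera_params(name): a dict with "fx", "fy", "cx", "cy" (pixels), "view" (4x4, takes a point from world to camera coordinates). Camera axes: x right, y up, looking along -z (the intrinsics and any distortion apply to the point x, -y, -z); pixel columns grow to the right and rows downward; lengths in m; the calibration is good to about 2 mm. A picture is of the moment at which its call begins: read the wrist's pose just before it. camera_params takes no time and is no camera call; for the wrist camera it gives the pose at the moment of the call.
- r.close_job(): hands the job in; it is judged then, once.
The state is a dict: "time": time; "joint_positions": joint angles; "joint_vel": joint speeds; "joint_torque": joint torques, N m; "ee_pos": TCP position; "eef_rot": TCP orientation; "ft_force": force on the tool from outside, world axes, zero at the start; "torque": the same for the moment, N m; "width": finger opening in m; "grip_force": force on a finger pad.
Only numpy, scipy, OpenCV 4.12 (cv2) and the standard library are available. Lean on these libraries where they do the work, as an engineer would, in place of code of your own. Each camera call takes 0.05 s, during which the arm holds its last target. There are 200 camera calls.

## Working session

There is one attempt and no reset: what is moved stays moved. The work goes in short steps, Python scripts to look and compute and a tool call to move; the robot and the scene stay as the last step left them, time stands still between calls to the robot, and variables do not carry over. Pictures are saved under pics/ and viewed, at most 10 in all, crops included, and the job is handed in when it is done.

Besides the shell and the picture viewer there is one more tool, called as name(argument=value, ...), one argument or row to a line, values as JSON. carry_out: Moves the arm, as the interface text tells. Its arguments: {"type":"object","properties":{"steps":{"type":"array","items":{"type":"array","items":{"type":"array","items":{"type":"number"}}}},"hand":{"type":"number"},"squeeze":{"type":"number"}},"required":["steps"]}

```bash
mkdir -p pics; ls
cat > h.py <<'E'
from bench import r
import cv2, numpy as np
from scipy.spatial.transform import Rotation as R
def snap(n,f):
    P=r.camera_params(n); im=r.camera(n); cv2.imwrite('pics/'+f,im[:,:,::-1]); return im,P
def ray(P,u,v):
    V=np.array(P['view']); d=np.array([(u-P['cx'])/P['fx'],-(v-P['cy'])/P['fy'],-1.])
    c=-V[:3,:3].T@V[:3,3]; return c,V[:3,:3].T@d
def onz(P,u,v,z):
    c,d=ray(P,u,v); return c+d*(z-c[2])/d[2]
def pix(P,p):
    V=np.array(P['view']); q=V[:3,:3]@np.array(p)+V[:3,3]; return P['cx']+P['fx']*q[0]/-q[2],P['cy']-P['fy']*q[1]/-q[2]
def totool(p):
    s=r.read_state(); return R.from_quat(s['eef_rot']).inv().apply(np.array(p)-s['ee_pos'])*100
E
python3 - <<'E'
from h import *
for n in('scene','top'):
    im,P=snap(n,n+'0.png'); print({k:(v if k!='view' else np.round(v,4).tolist()) for k,v in P.items()})
s=r.read_state();print(s)
E
```

```text
pics
{'fx': 475.0189099304943, 'fy': 475.0189099304943, 'cx': 317.470520027454, 'cy': 234.25948837331808, 'view': [[0.8947, -0.4463, 0.0169, -0.4305], [0.3025, 0.6335, 0.7122, -0.1915], [-0.3285, -0.6321, 0.7018, -1.0638], [0.0, 0.0, 0.0, 1.0]]}
{'fx': 575.481430251308, 'fy': 575.481430251308, 'cx': 323.29503865149417, 'cy': 238.30051264307207, 'view': [[0.0253, -0.9996, 0.011, -0.0612], [0.9933, 0.0264, 0.1126, -0.4859], [-0.1128, 0.008, 0.9936, -1.5288], [0.0, 0.0, 0.0, 1.0]]}
{'time': 0.1, 'joint_positions': array([-1.33258863,  0.33280061, -0.06470223,  1.46084861,  0.0216068 ,
        1.34989578, -0.08851395]), 'joint_vel': array([-0.00097026, -0.00135988, -0.00044123, -0.00372587,  0.00061316,
        0.00220996,  0.00119066]), 'joint_torque': array([ 1.04546933e-03, -6.24544072e+01,  2.42278894e-02, -3.90714562e+01,
       -6.15235046e-02,  3.67019547e-02,  4.19059995e-05]), 'ee_pos': array([0.1610728 , 0.60350307, 0.19784273]), 'eef_rot': array([ 1.30030248e-01,  9.91509828e-01, -6.26283693e-04, -5.06473353e-05]), 'ft_force': array([-0.38113061, -0.13627615,  0.05632756]), 'torque': array([ 0.03242395, -0.03482264, -0.01436095]), 'grip_force': 0.0, 'width': 0.08682574699614579}
```

View pics/scene0.png

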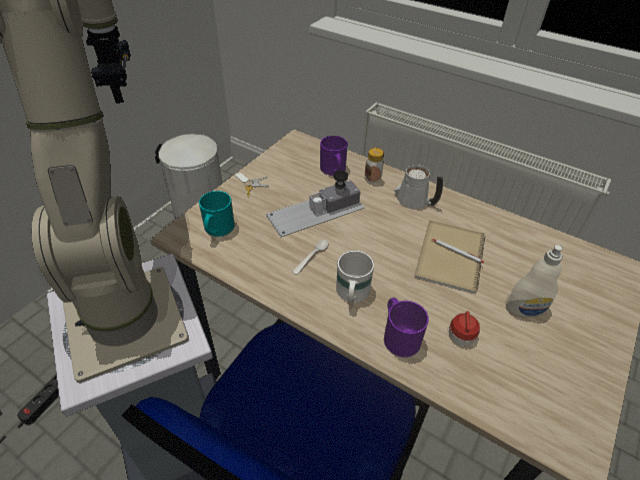

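View pics/top0.png

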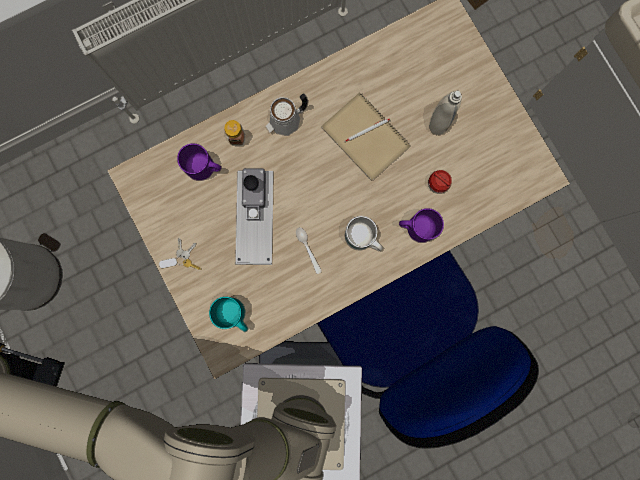

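The scene shows the dispenser (plunger at about (341,178) in scene and (252,184) in top). The white mug is at (355,270) / (361,232) with its handle towards lower right. I'll measure by masks next.

Run:
```python
from h import *
im=cv2.imread('pics/top0.png');P=r.camera_params('top')
g=cv2.cvtColor(im,cv2.COLOR_BGR2GRAY);hsv=cv2.cvtColor(im,cv2.COLOR_BGR2HSV)
def comp(m,x0,y0,x1,y1):
    k=np.zeros_like(m);k[y0:y1,x0:x1]=m[y0:y1,x0:x1]
    c=max(cv2.findContours(k,cv2.RETR_EXTERNAL,cv2.CHAIN_APPROX_NONE)[0],key=cv2.contourArea);return c
c=comp(((g<50)*255).astype('uint8'),235,165,272,200)
(u,v),rad=cv2.minEnclosingCircle(c);print('plunger',u,v,rad,onz(P,u,v,.106))
c=comp(((hsv[:,:,1]<40)*255).astype('uint8'),225,155,290,275)
rc=cv2.minAreaRect(c);print('tray',rc);b=cv2.boxPoints(rc)
for q in b: print(q,onz(P,*q,.004)[:2])
c=comp(((hsv[:,:,1]<60)*255).astype('uint8'),335,205,395,262)
print('mugbox',cv2.boundingRect(c),cv2.contourArea(c))
# crop zooms stacked
a=cv2.resize(im[150:280,220:300],None,fx=4.4,fy=4.4,interpolation=cv2.INTER_CUBIC)
d=cv2.resize(im[205:265,335:395],None,fx=6,fy=6,interpolation=cv2.INTER_CUBIC)
o=np.zeros((572,720,3),'uint8');o[:572,:352]=a[:572,:352];o[:360,360:720]=d
cv2.imwrite('pics/z.png',o)
# predicted scene pixels of plunger for two-view check
```

```text
plunger 250.5 182.5 7.905794143676758 [0.61901377 0.14448176 0.106     ]
tray ((254.05068969726562, 216.11810302734375), (36.65127944946289, 96.51007080078125), 1.2188752889633179)
[234.70273 263.97238] [0.41316678 0.19109837]
[236.75568 167.48418] [0.68175936 0.19685188]
[273.39865 168.26382] [0.68239226 0.09501772]
[271.3457 264.752 ] [0.41364125 0.09118757]
mugbox (335, 215, 60, 47) 1155.0
```

View pics/z.png

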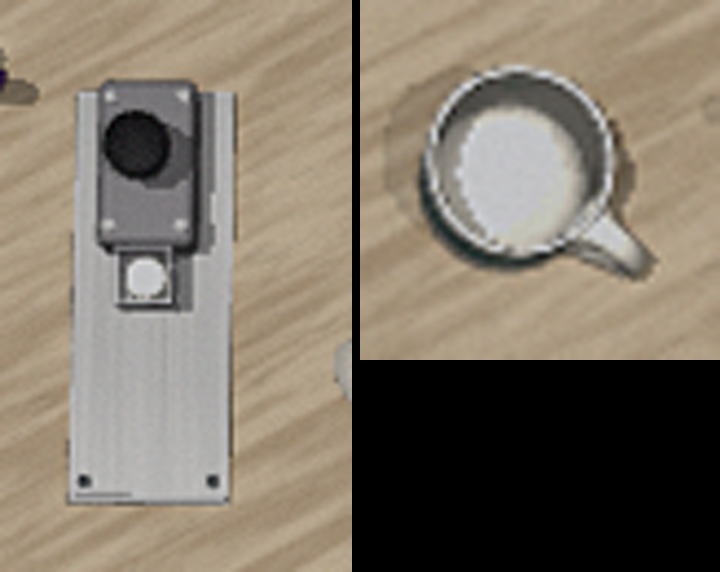

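Run:
```python
from h import *
P=r.camera_params('top')
print('mug',onz(P,361.5,232,.094), 'rim r mm',15.3*1.42/575*1000, 'handle',onz(P,383,250,.05))
S=r.camera_params('scene')
print('scene proj plunger',pix(S,[.619,.1445,.106]),'mug',pix(S,onz(P,361.5,232,.094)))
print('tool shift',totool([.619,.1445,.198]))
```

```text
mug [ 0.49890401 -0.14666147  0.094     ] rim r mm 37.78434782608695 handle [ 0.45770362 -0.20808894  0.05      ]
scene proj plunger (np.float64(339.89827598942236), np.float64(174.05005057681126)) mug (np.float64(354.3117732955725), np.float64(263.83534509226945))
tool shift [-5.60797194e+01 -3.25403720e+01  2.86157479e-02]
```

carry_out(
  steps=[
    [[-3.1, -1.8, 0, 0, 0, -0.02], [-6.2, -3.6, 0, 0, 0, -0.04], [-9.3, -5.4, 0, 0, 0, -0.06], [-12.4, -7.2, 0, 0, 0, -0.08], [-15.5, -9, 0, 0, 0, -0.1], [-18.6, -10.8, 0, 0, 0, -0.12], [-21.7, -12.6, 0, 0, 0, -0.14], [-24.8, -14.4, 0, 0, 0, -0.16], [-28, -16.2, 0, 0, 0, -0.18], [-31, -18, 0, 0, 0, -0.2], [-34.2, -19.8, 0, 0, 0, -0.22], [-37.3, -21.6, 0, 0, 0, -0.24], [-40.4, -23.4, 0, 0, 0, -0.26], [-43.5, -25.2, 0, 0, 0, -0.28], [-46.7, -27.1, 0, 0, 0, -0.28], [-49.8, -28.9, 0, 0, 0, -0.28], [-53, -30.7, 0, 0, 0, -0.28], [-56.1, -32.5, 0, 0, 0, -0.28], [-56.1, -32.5, 0, 0, 0, -0.28], [-56.1, -32.5, 0, 0, 0, -0.28]],
  ],
  hand=1,
)

```text
time: 1.77
ee_pos: [0.6202, 0.1426, 0.1977]
eef_rot: [-0.008, 1.0, -0.001, -0.0]
ft_force: [-0.9, 0.7, 0.4]
width: 0.0004
grip_force: 0.0
```

carry_out(
  steps=[
    [[0.1, 0.2, 2, 0, 0, 0], [0.1, 0.2, 4, 0, 0, 0], [0.1, 0.2, 6, 0, 0, 0], [0.1, 0.2, 7.5, 0, 0, 0], [0.1, 0.2, 8, 0, 0, 0], [0.1, 0.2, 8, 0, 0, 0], [0.1, 0.2, 8, 0, 0, 0], [0.1, 0.2, 8, 0, 0, 0]],
  ],
)

```text
time: 2.43
ee_pos: [0.6189, 0.1478, 0.1199]
eef_rot: [-0.01, 1.0, 0.0, 0.001]
ft_force: [1.1, 0.3, -0.6]
width: 0.0005
grip_force: 0.0
```

Run:
```python
from h import *
im,P=snap('wrist','w1.png'); s=r.read_state(); print(s['ee_pos'],s['ft_force'],pix(P,s['ee_pos']),pix(P,[.619,.1445,.106]))
```

```text
[0.61894426 0.14763351 0.1199111 ] [-0.17597671 -0.55289765  0.84883341] (np.float64(328.83912871060295), np.float64(286.55462778049724)) (np.float64(322.5677046634606), np.float64(275.9783005860584))
```

View pics/w1.png

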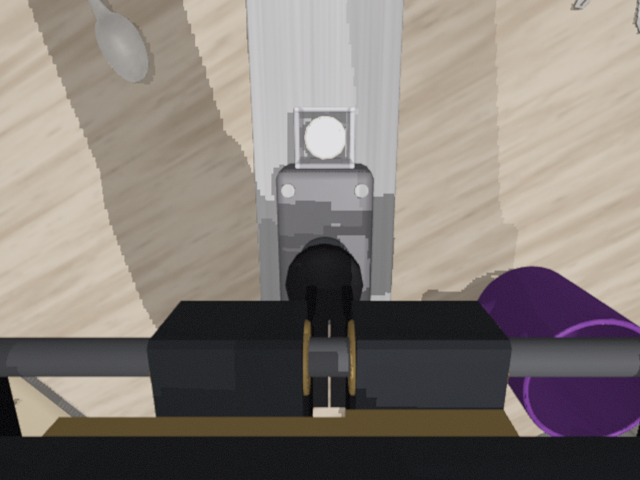

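carry_out(
  steps=[
    [[0, -0.25, 0.5, 0, 0, 0], [0, -0.25, 1, 0, 0, 0], [0, -0.25, 1.4, 0, 0, 0], [0, -0.25, 1.7, 0, 0, 0], [0, -0.25, 2, 0, 0, 0], [0, -0.25, 2.3, 0, 0, 0], [0, -0.25, 2.6, 0, 0, 0], [0, -0.25, 2.8, 0, 0, 0], [0, -0.25, 2.8, 0, 0, 0], [0, -0.25, 2.8, 0, 0, 0]],
  ],
)

```text
time: 3.32
ee_pos: [0.6184, 0.1447, 0.0905]
eef_rot: [-0.01, 1.0, 0.0, -0.0]
ft_force: [0.4, -0.4, 0.1]
width: 0.0007
grip_force: 0.0
```

Run:
```python
from h import *
im,P=snap('wrist','w2.png'); s=r.read_state(); print(s['ee_pos'],s['ft_force'],s['torque'])
im2,S=snap('scene','s2.png');im2=im2[:,:,::-1]
b=cv2.resize(im2[120:240,260:400],(560,480),interpolation=cv2.INTER_CUBIC)
cv2.imwrite('pics/s2z.png',b)
s=r.read_state(); print(s['ee_pos'],s['ft_force'],s['torque'])
```

```text
[0.61846007 0.14473197 0.09063542] [ 0.64546459  0.3375431  -0.49654539] [-0.00096171  0.01326564 -0.00767776]
[0.61851526 0.14476432 0.09075554] [ 0.53517583  0.53790233 -0.04456596] [0.04619119 0.03869125 0.00884007]
```

View pics/w2.png

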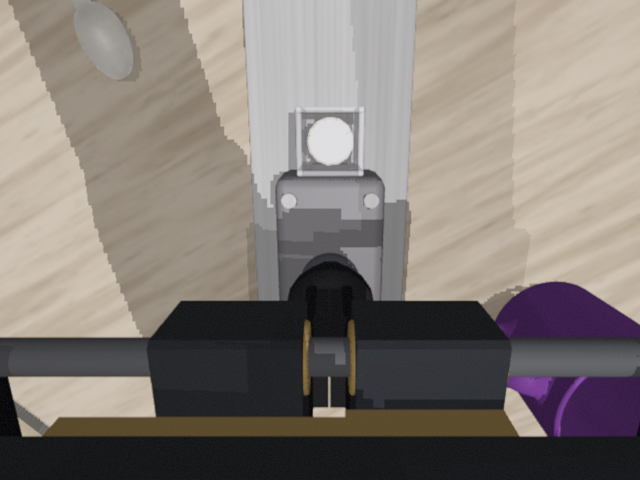

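View pics/s2z.png

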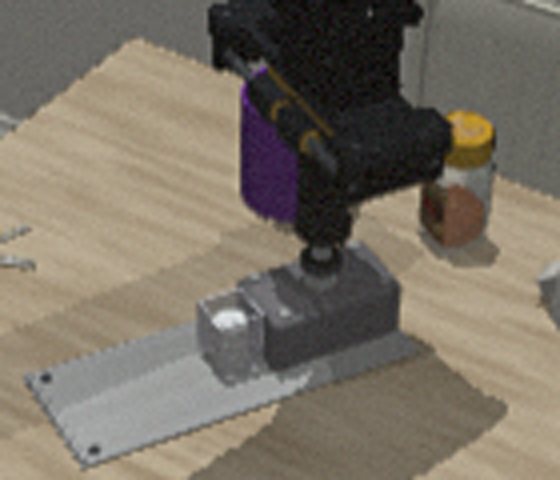

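The scene crop shows the fingertips on or just above the head at (322,258), with no tablet on the tray. The wrist view also shows an empty tray above the magazine at (330,140). I'll compare the head's position before and after.

Run:
```python
from h import *
S=r.camera_params('scene');s=r.read_state()
for z in (.106,.092,.0905,.0765,.05): print(z,pix(S,[.6185,.1447,z]))
print(pix(S,s['ee_pos']))
a=cv2.imread('pics/scene0.png');b=cv2.imread('pics/s2.png')
o=np.hstack([cv2.resize(x[160:220,310:370],(400,400),interpolation=cv2.INTER_NEAREST) for x in(a,b)])
for i in range(0,60,10): cv2.putText(o,str(160+i),(0,int(i*6.67)+8),0,.4,(0,0,255)); cv2.line(o,(0,int(i*6.67)),(800,int(i*6.67)),(0,0,255),1)
cv2.imwrite('pics/cmp.png',o)
```

```text
0.106 (np.float64(339.7004240394081), np.float64(174.05735913187442))
0.092 (np.float64(339.44462842877124), np.float64(178.17481504676758))
0.0905 (np.float64(339.4174519818354), np.float64(178.61226517307375))
0.0765 (np.float64(339.16591982096776), np.float64(182.66109377092184))
0.05 (np.float64(338.700031300836), np.float64(190.16034459122196))
(np.float64(339.41578228685546), np.float64(178.52311389699688))
```

View pics/cmp.png

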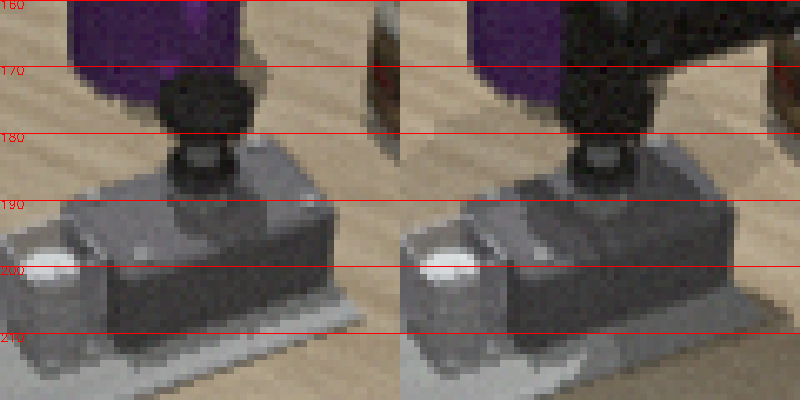

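```bash
python3 - <<'E'
from h import *
s=r.read_state();P=r.camera_params('wrist');V=np.array(P['view']);print(s['time'],P['fx'],P['cx'],P['cy'],'cam',-V[:3,:3].T@V[:3,3], 'tcp',s['ee_pos'],pix(P,s['ee_pos']))
for z in(.106,.0905):
  c=pix(P,[.6185,.1447,z]);e=pix(P,[.6185,.1647,z]);f=pix(P,[.5985,.1447,z]);print(z,c,'yedge',e,'xedge',f)
# magazine top corners, z=.056
for x in(-.003,.032):
  for y in(-.0175,.0175): print(x,y,pix(P,[.534+x-.018*y,.1432+.018*x+y,.056]))
T=r.camera_params('top')
# tray edges on wrist row 60 at z=.004
for u in(245,414): print(onz(P,u,60,.004))
E
python3 - <<'E'
import cv2;a=cv2.imread('pics/w2.png')
b=cv2.convertScaleAbs(cv2.resize(a[240:440,250:410],(640,800))[:600],alpha=3,beta=30);cv2.imwrite('pics/w2z.png',b)
E
```

```text
3.4167 427.7225670730216 328.82129680552197 241.97603942810593 cam [0.54211273 0.14322538 0.2780586 ] tcp [0.61851526 0.14476432 0.09075554] (np.float64(329.19082287811216), np.float64(286.37120659146944))
0.106 (np.float64(329.0801516286477), np.float64(299.60924746474524)) yedge (np.float64(374.8987643168274), np.float64(300.3391141941247)) xedge (np.float64(329.9088446986116), np.float64(256.02313465013975))
0.0905 (np.float64(329.0542844564953), np.float64(286.13279350662475)) yedge (np.float64(371.4904288733497), np.float64(286.8155464973986)) xedge (np.float64(329.8192792396342), np.float64(245.472571438878))
-0.003 -0.0175 (np.float64(293.3195172470688), np.float64(93.60267470677965))
-0.003 0.0175 (np.float64(364.60003200163527), np.float64(93.55555311368664))
0.032 -0.0175 (np.float64(294.9463609926956), np.float64(165.59498708343398))
0.032 0.0175 (np.float64(363.04740861914826), np.float64(165.54975213520817))
[0.51040768 0.09295685 0.004     ]
[0.50866311 0.1932848  0.004     ]
```

View pics/w2z.png

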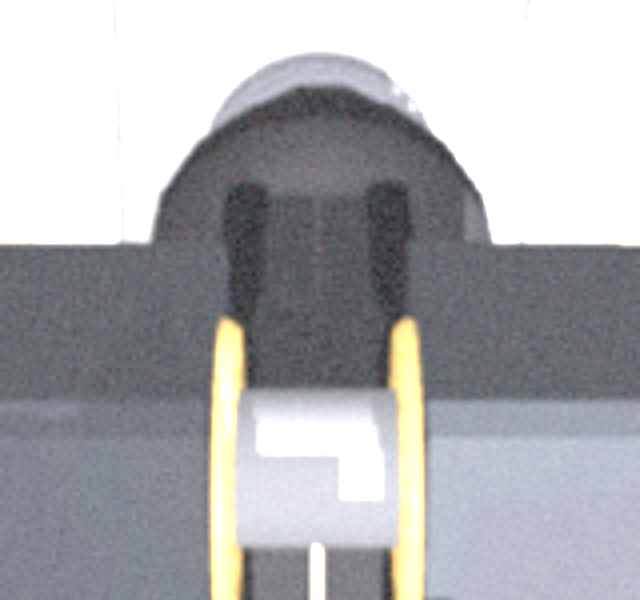

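The wrist zoom shows the fingertips over the head, with the head's radius about 42 px, which suggests it sits lower than 106 mm. The force reads zero, so there is no contact yet. I'll feel downwards in small steps.

carry_out(
  steps=[
    [[0, 0, 0.1, 0, 0, 0], [0, 0, 0.2, 0, 0, 0], [0, 0, 0.3, 0, 0, 0], [0, 0, 0.3, 0, 0, 0]],
  ],
)

```text
time: 3.75
ee_pos: [0.6183, 0.1447, 0.0873]
eef_rot: [-0.01, 1.0, 0.0, -0.0]
ft_force: [-0.1, 0.3, 0.2]
width: 0.0005
grip_force: 0.0
```

carry_out(
  steps=[
    [[0, 0, 0.1, 0, 0, 0], [0, 0, 0.2, 0, 0, 0], [0, 0, 0.3, 0, 0, 0], [0, 0, 0.3, 0, 0, 0]],
  ],
)

```text
time: 4.08
ee_pos: [0.6182, 0.1447, 0.0842]
eef_rot: [-0.01, 1.0, -0.0, -0.0]
ft_force: [0.3, 0.4, -0.8]
width: 0.0002
grip_force: 0.0
```

Run:
```python
from h import *
for i in range(3):
    im,S=snap('scene','s3.png');s=r.read_state(); print(s['ee_pos'],s['ft_force'],s['joint_torque'][1:4])
im,S=snap('top','t3.png')
a=cv2.imread('pics/s3.png');b=cv2.imread('pics/t3.png')
g=cv2.imread('pics/scene0.png');t=cv2.imread('pics/top0.png')
o=np.hstack([cv2.resize(x,(390,390),interpolation=cv2.INTER_CUBIC) for x in(a[150:215,305:370],b[165:265,205:305])])
cv2.imwrite('pics/cmp3.png',o)
```

```text
[0.61826731 0.14469332 0.08436727] [-0.32750782 -0.17636286 -0.07968177] [-63.90189886   6.2029995  -35.79844594]
[0.61834831 0.14466203 0.08443246] [ 0.24720429 -0.75259882 -0.22541128] [-63.8657999    6.19240969 -35.77529311]
[0.61837567 0.14470443 0.08452693] [ 0.96335298  0.02017995 -0.06358017] [-63.88376713   6.194821   -35.79547763]
```

View pics/cmp3.png

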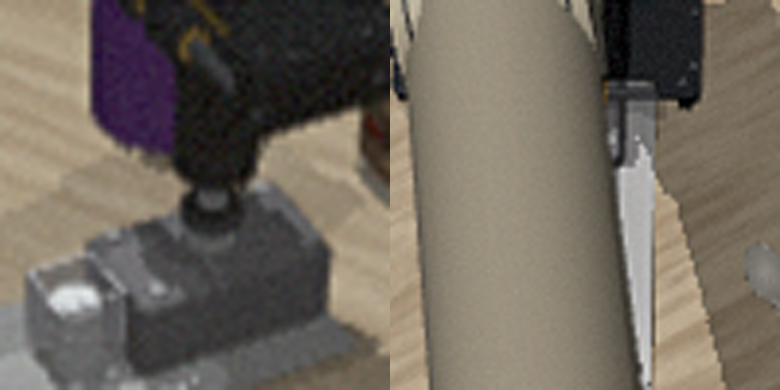

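Run:
```python
from h import *
S=r.camera_params('scene');T=r.camera_params('top')
a=cv2.cvtColor(cv2.imread('pics/scene0.png'),cv2.COLOR_BGR2GRAY);b=cv2.cvtColor(cv2.imread('pics/s3.png'),cv2.COLOR_BGR2GRAY)
print('rows165-195 cols 330-352 scene0');print(a[166:194:1,330:353:1])
print('s3');print(b[166:194:2,330:353:1])
def circ(z):
    t=np.linspace(0,6.28,60);q=np.array([pix(S,[.619+.02*np.cos(k),.1445+.02*np.sin(k),z]) for k in t]);return z,q.min(0).round(1),q.max(0).round(1)
for z in(.106,.092,.085,.071): print(circ(z))
# housing & magazine corners predicted, origin .535
for x in(-.003,.032,.033,.137):
  for y,z in((-.0175,.056),(.0175,.056),(-.03,.054),(.03,.054)): print(x,y,z,np.round(pix(S,[.535+x-.018*y,.1432+.018*x+y,z]),1),np.round(pix(T,[.535+x-.018*y,.1432+.018*x+y,z]),1))
```

```text
rows165-195 cols 330-352 scene0
[[ 43  44  46  36  46  38  47  43  44  46  44  45  45  35  34  45  86 109
  153 150 146 151 144]
 [ 44  42  39  43  48  42  41  39  47  44  46  37  45  38  41  48  92 102
  146 158 151 154 147]
 [ 43  43  43  39  46  46  47  43  36  39  41  41  38  43  38  52 104  97
  106 140 154 151 152]
 [ 45  43  50  53  57  56  54  44  40  37  37  46  33  41  39  58 101  98
  100 103 153 154 149]
 [ 43  44  41  45  57  56  43  38  37  34  42  37  39  37  41  80 100 102
   95 100 143 150 156]
 [ 47  45  44  43  52  48  37  32  28  37  34  37  31  32  35  75  97 100
   99  96 121 150 148]
 [ 40  51  47  47  27  29  35  31  34  33  30  34  33  27  30  40  59  90
   92 102 147 149 148]
 [ 43  40  42  45  34  36  33  20  34  36  35  39  37  35  35  32  29  59
   96 103 145 151 146]
 [ 45  45  45  40  35  34  38  42  38  38  31  30  38  29  28  26  33  41
  107 125 152 151 150]
 [ 64  72  64  43  30  31  39  35  33  32  41  37  36  40  36  35  29  34
  106 156 163 159 158]
 [101 103  98  60  27  28  41  41  28  38  36  38  40  29  31  29  29  50
  141 161 156 158 161]
 
[... 3274 characters left out ...]
]
-0.003 0.0175 0.056 [308.1 193.7] [245.3 218.5]
-0.003 -0.03 0.054 [316.1 204.5] [263.2 218.8]
-0.003 0.03 0.054 [306.1 191.7] [240.7 218.6]
0.032 -0.0175 0.056 [325.4 197.5] [258.7 205.6]
0.032 0.0175 0.056 [319.5 190.1] [245.6 205.5]
0.032 -0.03 0.054 [327.6 200.7] [263.5 205.8]
0.032 0.03 0.054 [317.4 188.1] [241.  205.6]
0.033 -0.0175 0.056 [325.8 197.4] [258.7 205.3]
0.033 0.0175 0.056 [319.8 190. ] [245.6 205.1]
0.033 -0.03 0.054 [327.9 200.6] [263.5 205.4]
0.033 0.03 0.054 [317.7 188. ] [241.  205.2]
0.137 -0.0175 0.056 [358.6 186.7] [259.5 167.1]
0.137 0.0175 0.056 [352.2 179.7] [246.5 167. ]
0.137 -0.03 0.054 [360.8 189.8] [264.2 167.3]
0.137 0.03 0.054 [349.9 177.8] [241.9 167.1]
```

Run:
```python
from h import *
im,P=snap('wrist','w4.png');s=r.read_state();print(s['ee_pos'])
for f in('w2.png','w4.png'):
    g=cv2.cvtColor(cv2.imread('pics/'+f),cv2.COLOR_BGR2GRAY).astype(float);hs=cv2.cvtColor(cv2.imread('pics/'+f),cv2.COLOR_BGR2HSV)
    sat=cv2.GaussianBlur(hs[:,:,1],(5,5),0)
    for v in(15,40,60,80,100):
        m=np.where(sat[v,200:460]<28)[0]+200; print(f,v,m.min(),m.max(), end=' | ')
    print()
    k=(g<45);
    for v in (265,275,285,295): 
        m=np.where(k[v,260:400])[0]+260; print(v,m.min() if len(m) else None,m.max() if len(m) else None,end=' ; ')
    print('col330 rows100-300',g[96:120:2,318].astype(int),g[160:185:2,318].astype(int),g[250:300:2,330].astype(int))
for v in(15,60,100):print([np.round(onz(P,u,v,.004),4) for u in(250,410)])
```

```text
[0.61842944 0.1447389  0.08457621]
w2.png 15 243 416 | w2.png 40 244 415 | w2.png 60 245 414 | w2.png 80 246 413 | w2.png 100 248 412 | 
265 315 344 ; 275 300 359 ; 285 293 367 ; 295 289 371 ; col330 rows100-300 [190 190 189 190 190 192 210 194 148 120 123 119] [206 133 108 120 120 131 181 178 111  98 119 133 141] [94 81 47 57 53 52 18  9 15 20 22 24 29 21 28 29 29 30 28 28 23 22 21 23
 20]
w4.png 15 241 417 | w4.png 40 243 416 | w4.png 60 243 415 | w4.png 80 245 415 | w4.png 100 246 413 | 
265 323 337 ; 275 305 355 ; 285 295 365 ; 295 289 371 ; col330 rows100-300 [190 190 190 191 190 190 212 191 141 120 120 118] [218 183 102 118 119 116 152 183 175  81  95 127 135] [94 93 93 72 46 56 54 51 21 11 15 18 24 23 23 28 30 28 32 28 24 24 23 23
 20]
[array([0.4874, 0.0978, 0.004 ]), array([0.4858, 0.1881, 0.004 ])]
[array([0.5109, 0.097 , 0.004 ]), array([0.5093, 0.1898, 0.004 ])]
[array([0.533 , 0.0962, 0.004 ]), array([0.5314, 0.1914, 0.004 ])]
```

Run:
```python
from h import *
P4=r.camera_params('wrist');s=r.read_state()
V=np.array(P4['view']);
def shifted(d): 
    Q=dict(P4);W=V.copy();W[:3,3]=V[:3,3]-V[:3,:3]@np.array(d);Q['view']=W;return Q
P2=shifted([.0001,0,.0062]);P1=shifted([.0005,.003,.0354])
def fit(Q,pts,z):
    q=np.array([onz(Q,u,v,z)[:2] for u,v in pts]);A=np.c_[2*q,np.ones(len(q))];x=np.linalg.lstsq(A,(q**2).sum(1),rcond=None)[0]
    return x[:2].round(4),round(float(np.sqrt(x[2]+x[0]**2+x[1]**2)),4)
p={}
for f,Q in(('w1.png',P1),('w2.png',P2),('w4.png',P4)):
    g=cv2.GaussianBlur(cv2.cvtColor(cv2.imread('pics/'+f),cv2.COLOR_BGR2GRAY),(3,3),0); pts=[]
    for v in range(236,300,3):
        k=g[v,280:380]<42; m=np.where(k)[0]+280
        if len(m)>12: pts+=[(m.min(),v),(m.max(),v)]
    print(f,pts[:2],pts[-2:])
    for z in(.076,.085,.095,.106): print(z,fit(Q,pts,z))
for Q,a,b in((P2,108,172),(P4,108,174)): print('mag',[onz(Q,318,a,z)[0].round(4) for z in(.056,.04)],[onz(Q,318,b,z)[0].round(4) for z in(.056,.04)])
```

```text
w1.png [(np.int64(312), 245), (np.int64(337), 245)] [(np.int64(289), 299), (np.int64(358), 299)]
0.076 (array([0.6338, 0.1448]), 0.0219)
0.085 (array([0.6303, 0.1449]), 0.0211)
0.095 (array([0.6263, 0.1449]), 0.0201)
0.106 (array([0.622, 0.145]), 0.0191)
w2.png [(np.int64(320), 263), (np.int64(340), 263)] [(np.int64(288), 299), (np.int64(371), 299)]
0.076 (array([0.6328, 0.1452]), 0.0209)
0.085 (array([0.6288, 0.1452]), 0.02)
0.095 (array([0.6243, 0.1451]), 0.019)
0.106 (array([0.6194, 0.1449]), 0.0178)
w4.png [(np.int64(321), 266), (np.int64(339), 266)] [(np.int64(288), 299), (np.int64(371), 299)]
0.076 (array([0.6323, 0.1453]), 0.0207)
0.085 (array([0.6281, 0.1452]), 0.0197)
0.095 (array([0.6235, 0.1451]), 0.0187)
0.106 (array([0.6185, 0.145 ]), 0.0175)
mag [np.float64(0.5379), np.float64(0.5375)] [np.float64(0.5694), np.float64(0.5714)]
mag [np.float64(0.5379), np.float64(0.5376)] [np.float64(0.5695), np.float64(0.5716)]
```

carry_out(
  steps=[
    [[-0.1, 0, 0.1, 0, 0, 0], [-0.2, 0, 0.2, 0, 0, 0], [-0.3, 0, 0.3, 0, 0, 0], [-0.3, 0, 0.3, 0, 0, 0]],
  ],
)

```text
time: 4.67
ee_pos: [0.6214, 0.1448, 0.0815]
eef_rot: [-0.01, 1.0, 0.0, -0.0]
ft_force: [-0.8, -0.4, 2.6]
width: 0.0003
grip_force: 1.0
```

carry_out(
  steps=[
    [[0, 0, 0.1, 0, 0, 0], [0, 0, 0.2, 0, 0, 0], [0, 0, 0.2, 0, 0, 0], [0, 0, 0.2, 0, 0, 0]],
  ],
)

```text
time: 5.0
ee_pos: [0.6214, 0.1448, 0.0796]
eef_rot: [-0.01, 1.0, 0.0, 0.0]
ft_force: [-0.4, 0.1, 3.1]
width: 0.0008
grip_force: 1.3
```

Run:
```python
from h import *
for i in range(3):
    im,S=snap('scene','s5.png');s=r.read_state(); print(s['ee_pos'],s['ft_force'],s['grip_force'])
b=cv2.cvtColor(cv2.imread('pics/s5.png'),cv2.COLOR_BGR2GRAY);print(b[172:192,333:350])
im,P=snap('wrist','w5.png')
```

```text
[0.62143256 0.14481491 0.0795608 ] [-1.47785355  0.06766784  2.528183  ] 1.2930307300121058
[0.62143455 0.14483374 0.07954975] [-0.84548837 -0.34695717  1.69434054] 1.290769702027319
[0.621458   0.1448318  0.07957033] [-0.80432166  0.08393136  1.76239242] 1.286887879614369
[[ 43  46  18  31  23  30  24  24  29  25  25  18  39  19  30  11  20]
 [ 44  42  24  25  35  21  38  22  20  26  31  32  41  30  20  24  30]
 [ 39  27  20  29  27  12  26  27  25  31  23  22  23  17  23  59  93]
 [ 45  34  29  27  33  23  29  26  23  23  32  33  25  22  37 110 152]
 [ 68  27  23  28  37  22  22  30  31  29  30  28  27  22  42 131 155]
 [ 57  20  23  32  27  23  25  22  24  19  29  24  30  25  56 152 153]
 [ 95  27  27  23  27  30  23  27  36  37  31  35  30  17  56 154 152]
 [140  56  27  26  25  15  28  29  30  31  26  25  20  26  75 142 143]
 [133 101  45  20  19  27  29  31  28  36  26  23  28  38 107 148 127]
 [143 139  86  25  28  25  31  27  20  30  27  23  34  47  90 133 130]
 [147 144  92  36  21  48  51  41  36  44  25  33  60  64  70  80  95]
 [142 141  55  21  25  64  83  71  69  69  39  31  41  66  62  65  92]
 [132 115  44  29  26  55  76  74  68  45  30  26  45  64  62  63  62]
 [111 102  46  36  30  31  29  32  27  33  20  29  39  58  65  62  60]
 [100 101  51  28  28  33  30  26  35  37  40  40  51  68  66  65  68]
 [ 94 104  80  45  32  43  40  39  35  39  40  48  54  65  67  59  67]
 [ 71  88  93  67  59  49  39  45  46  44  65  50  60  64  67  62  63]
 [ 60  69  60  85  81  72  66  54  66  69  90  67  67  66  64  67  63]
 [ 65  63  66  77  87  86  84  87  85  85  87  63  69  62  65  66  64]
 [ 68  64  67  65  77  88  86  88  87  82  70  66  60  65  64  63  67]]
```

carry_out(
  steps=[
    [[0, 0, 0.1, 0, 0, 0], [0, 0, 0.2, 0, 0, 0], [0, 0, 0.3, 0, 0, 0], [0, 0, 0.4, 0, 0, 0], [0, 0, 0.5, 0, 0, 0], [0, 0, 0.6, 0, 0, 0], [0, 0, 0.6, 0, 0, 0], [0, 0, 0.6, 0, 0, 0]],
  ],
)

```text
time: 5.87
ee_pos: [0.6214, 0.1448, 0.0734]
eef_rot: [-0.01, 1.0, 0.0, 0.0]
ft_force: [0.3, 0.3, 3.1]
width: 0.0006
grip_force: 1.6
```

Run:
```python
from h import *
F=[]
for i in range(4):
    im,S=snap('scene','s6.png');s=r.read_state();F.append(s['ft_force'][2])
print(s['ee_pos'],F,s['grip_force'])
b=cv2.cvtColor(cv2.imread('pics/s6.png'),cv2.COLOR_BGR2GRAY);print(b[176:192,333:350])
im,P=snap('wrist','w6.png');g=cv2.cvtColor(im,cv2.COLOR_RGB2GRAY);g0=cv2.cvtColor(cv2.imread('pics/w5.png'),cv2.COLOR_BGR2GRAY)
print(g[0:130:5,330],g0[0:130:5,330])
```

```text
[0.62146272 0.14479655 0.07356173] [np.float64(3.3704687856145856), np.float64(2.570441271593632), np.float64(3.2870435730459926), np.float64(3.748708620902893)] 1.663497501576785
[[ 72  36  24  25  30  21  29  26  26  33  26  19  23  27  35  92 107]
 [ 68  24  23  28  31  32  29  27  27  19  28  36  24  25  56 159 152]
 [ 64  27  31  31  33  26  27  26  26  27  33  28  24  25  58 152 152]
 [ 80  24  19  22  22  32  25  30  29  29  31  23  25  19  53 147 136]
 [ 97  35  17  29  24  30  23  36  25  35  24  23  27  27  62 144 128]
 [140  60  17  27  37  22  36  26  36  35  29  26  29  28  69 135 127]
 [144 103  36  25  19  35  30  31  26  17  31  30  21  41  68  80  95]
 [143 141  44  27  25  26  27  26  27  19  22  26  40  64  63  68  92]
 [131 117  45  24  21  28  37  31  31  24  36  28  43  65  59  64  66]
 [112 105  47  28  25  28  32  35  28  33  30  33  46  62  65  61  64]
 [106  98  51  41  36  31  37  23  34  36  39  38  54  60  64  65  66]
 [ 99 103  75  47  32  39  38  38  42  39  35  40  57  64  66  67  67]
 [ 64  96  96  70  52  49  47  35  46  42  63  55  63  64  64  58  65]
 [ 61  64  67  88  81  72  62  61  62  70  91  69  63  67  65  65  62]
 [ 62  62  64  82  90  86  85  82  87  88  84  63  66  67  64  59  68]
 [ 65  59  68  72  77  85  87  87  84  81  72  62  65  68  67  61  55]]
[192 191 192 192 192 192 192 191 192 191 191 192 191 194 222 222 222 222
 222 222 219 138 143 222 223 223] [193 193 192 193 192 192 192 193 193 192 193 192 192 193 191 192 193 192
 193 193 214 154 223 222 223 223]
```

carry_out(
  steps=[
    [[0, 0, 0.1, 0, 0, 0], [0, 0, 0.2, 0, 0, 0], [0, 0, 0.3, 0, 0, 0], [0, 0, 0.4, 0, 0, 0], [0, 0, 0.4, 0, 0, 0], [0, 0, 0.4, 0, 0, 0]],
  ],
)

```text
time: 6.62
ee_pos: [0.6215, 0.1448, 0.0695]
eef_rot: [-0.01, 1.0, 0.0, 0.0]
ft_force: [-1.2, -0.0, 3.6]
width: 0.0006
grip_force: 1.9
```

carry_out(
  steps=[
    [[0, 0, 0.1, 0, 0, 0], [0, 0, 0.1, 0, 0, 0], [0, 0, 0.1, 0, 0, 0]],
  ],
)

```text
time: 6.87
ee_pos: [0.6215, 0.1448, 0.0686]
eef_rot: [-0.01, 1.0, 0.0, 0.0]
ft_force: [-0.1, 0.8, 3.3]
width: 0.0005
grip_force: 2.0
```

carry_out(
  steps=[
    [[0, 0, 0.1, 0, 0, 0], [0, 0, 0.1, 0, 0, 0], [0, 0, 0.1, 0, 0, 0]],
  ],
)

```text
time: 7.12
ee_pos: [0.6215, 0.1448, 0.0676]
eef_rot: [-0.01, 1.0, 0.0, 0.0]
ft_force: [-0.7, 0.7, 4.6]
width: 0.0008
grip_force: 2.1
```

carry_out(
  steps=[
    [[0, 0, 0.1, 0, 0, 0], [0, 0, 0.1, 0, 0, 0], [0, 0, 0.1, 0, 0, 0]],
  ],
)

```text
time: 7.37
ee_pos: [0.6215, 0.1448, 0.0666]
eef_rot: [-0.01, 1.0, 0.0, 0.0]
ft_force: [-0.4, 0.8, 4.4]
width: 0.0003
grip_force: 2.2
```

carry_out(
  steps=[
    [[0, 0, 0.1, 0, 0, 0], [0, 0, 0.1, 0, 0, 0], [0, 0, 0.1, 0, 0, 0]],
  ],
)

```text
time: 7.62
ee_pos: [0.6214, 0.1448, 0.0656]
eef_rot: [-0.01, 1.0, 0.0, 0.0]
ft_force: [-0.5, 0.4, 4.2]
width: 0.0004
grip_force: 2.2
```

carry_out(
  steps=[
    [[0, 0, 0.1, 0, 0, 0], [0, 0, 0.1, 0, 0, 0], [0, 0, 0.1, 0, 0, 0]],
  ],
)

```text
time: 7.87
ee_pos: [0.6214, 0.1448, 0.0645]
eef_rot: [-0.01, 1.0, 0.0, 0.0]
ft_force: [0.6, 1.2, 4.2]
width: 0.0006
grip_force: 2.3
```

carry_out(
  steps=[
    [[0, 0, 0.1, 0, 0, 0], [0, 0, 0.1, 0, 0, 0], [0, 0, 0.1, 0, 0, 0]],
  ],
)

```text
time: 8.12
ee_pos: [0.6215, 0.1448, 0.0641]
eef_rot: [-0.01, 1.0, 0.0, 0.0]
ft_force: [-3.0, 0.9, 9.0]
width: 0.0004
grip_force: 4.5
```

carry_out(
  steps=[
    [[0, 0, 0.04, 0, 0, 0], [0, 0, 0.04, 0, 0, 0]],
  ],
)

```text
time: 8.28
ee_pos: [0.6215, 0.1448, 0.0639]
eef_rot: [-0.01, 1.0, 0.0, 0.0]
ft_force: [-2.9, -0.0, 10.9]
width: 0.0004
grip_force: 5.5
```

carry_out(
  steps=[
    [[0, 0, 0.06, 0, 0, 0], [0, 0, 0.06, 0, 0, 0]],
  ],
)

```text
time: 8.45
ee_pos: [0.6215, 0.1448, 0.0637]
eef_rot: [-0.01, 1.0, 0.0, 0.0]
ft_force: [-4.6, -0.5, 14.3]
width: 0.0007
grip_force: 7.0
```

Run:
```python
from h import *
F=[]
for i in range(6):
    r.camera('scene');s=r.read_state();F.append(np.r_[s['ft_force'],s['grip_force'],s['ee_pos'][2]])
print(np.round(F,4),np.mean(F,0))
```

```text
[[-4.256   0.5382 12.8375  6.8661  0.0637]
 [-4.686  -0.1644 13.4914  6.8919  0.0637]
 [-4.4044  0.0808 14.0086  6.8805  0.0637]
 [-4.4649 -0.6307 13.2453  6.8783  0.0637]
 [-4.8836  0.0918 13.7938  6.8795  0.0637]
 [-5.3961 -0.2672 13.6236  6.8767  0.0637]] [-4.68183264 -0.05857987 13.50003326  6.87884396  0.06367005]
```

carry_out(
  steps=[
    [[0, 0, 0.02, 0, 0, 0], [0, 0, 0.05, 0, 0, 0], [0, 0, 0.05, 0, 0, 0], [0, 0, 0.05, 0, 0, 0], [0, 0, 0.05, 0, 0, 0], [0, 0, 0.05, 0, 0, 0], [0, 0, 0.05, 0, 0, 0], [0, 0, 0.05, 0, 0, 0]],
  ],
)

```text
time: 9.42
ee_pos: [0.6215, 0.1448, 0.0635]
eef_rot: [-0.01, 1.0, 0.0, 0.0]
ft_force: [-5.2, -0.8, 15.6]
width: 0.0005
grip_force: 8.1
```

carry_out(
  steps=[
    [[0, 0, 0.015, 0, 0, 0], [0, 0, 0.015, 0, 0, 0], [0, 0, 0.015, 0, 0, 0], [0, 0, 0.015, 0, 0, 0], [0, 0, 0.015, 0, 0, 0], [0, 0, 0.015, 0, 0, 0]],
  ],
)

```text
time: 9.92
ee_pos: [0.6215, 0.1448, 0.0634]
eef_rot: [-0.01, 1.0, 0.0, 0.0]
ft_force: [-6.2, -0.4, 17.0]
width: 0.0003
grip_force: 8.5
```

carry_out(
  steps=[
    [[0, 0, -0.3, 0, 0, 0], [0, 0, -0.7, 0, 0, 0], [0, 0, -1.1, 0, 0, 0], [0, 0, -1.5, 0, 0, 0], [0, 0, -1.9, 0, 0, 0], [0, 0, -2.4, 0, 0, 0], [0, 0, -3, 0, 0, 0], [0, 0, -4, 0, 0, 0], [0, 0, -6, 0, 0, 0], [0, 0, -8, 0, 0, 0], [0, 0, -8, 0, 0, 0], [0, 0, -8, 0, 0, 0]],
  ],
)

```text
time: 10.92
ee_pos: [0.6221, 0.1448, 0.1435]
eef_rot: [-0.009, 1.0, 0.0, 0.001]
ft_force: [0.5, -0.3, -0.2]
width: 0.001
grip_force: 0.0
```

Run:
```python
from h import *
im,P=snap('wrist','w7.png');s=r.read_state();print(s['time'],s['ee_pos'],s['eef_rot'],s['ft_force'])
r.camera_params('wrist');snap('scene','s7.png')
b=cv2.cvtColor(cv2.imread('pics/s7.png'),cv2.COLOR_BGR2GRAY);print(b[176:190,333:350])
def blobs(im,lo,box):
    x0,y0,x1,y1=box;m=(im[y0:y1,x0:x1].min(2)>lo).astype('uint8')
    n,_,st,c=cv2.connectedComponentsWithStats(m)
    for i in range(1,n):
        if st[i,4]>20: print('blob',st[i][:5]+[x0,y0,0,0,0],c[i]+[x0,y0])
blobs(im,205,(200,0,460,240))
```

```text
10.9667 [0.62139236 0.14469763 0.14222281] [-9.53367237e-03  9.99954534e-01  1.14442118e-04  1.62047873e-04] [-0.0159585  -0.34423656  0.0020886 ]
[[ 50  31  25  22  30  31  33  22  27  26  29  26  27  24  42 130 147]
 [ 67  31  20  33  23  31  32  32  30  35  27  24  30  23  55 152 155]
 [106  58  18  28  28  33  24  32  32  25  30  29  30  26  62 154 150]
 [144 103  54  25  22  28  36  28  30  28  27  38  22  53  90 136 139]
 [137 140 103  66  23  21  27  32  31  32  24  45  34  80 113 110 101]
 [138 138 129  94  40  49  41  38  43  34  31  70  54  85  89  86  82]
 [143 141  96  38  34  77  71  74  73  67  28  44  67  67  72  78  71]
 [141 140  53  19  31  70  82  82  87  60  33  33  63  78  65  61  63]
 [128 114  39  22  33  54  71  67  71  43  25  31  50 106  63  61  64]
 [ 94  88  43  34  31  28  30  35  31  30  31  30  49 103  78  63  66]
 [ 59  62  51  41  36  26  29  32  27  37  38  47  66 106 101  81  59]
 [ 65  66  73  45  43  43  40  39  36  39  42  47  79 102 105  88  67]
 [ 91  71  92  65  55  46  41  44  46  49  59  58  64  61  94  66  67]
 [101  83  64  80  85  75  68  61  62  70  91  63  60  62  67  58  65]]
blob [ 315   34   35   39 1065] [332.12957746  53.25821596]
blob [308 103  43   2  84] [329.         103.48809524]
blob [354 108   3  44  91] [354.63736264 128.50549451]
blob [314 111  32  35 914] [330.49234136 127.80196937]
blob [291 175  10  10  64] [295.109375 179.125   ]
```

Run:
```python
from h import *
P=r.camera_params('wrist');S=r.camera_params('scene');T=r.camera_params('top');s=r.read_state();print(s['ee_pos'])
V=np.array(P['view']);Q=dict(P);W=V.copy();W[:3,3]=V[:3,3]-V[:3,:3]@np.array([0,0,.024]);Q['view']=W
for n,p in(('P',P),('P+24mm',Q)): print(n,onz(p,332.1,52.5,.016),'mag top edge',onz(p,330,103.5,.056)[0],'screws',onz(p,295,179,.054))
def blobs(im,lo,box):
    x0,y0,x1,y1=box;m=(im[y0:y1,x0:x1].min(2)>lo).astype('uint8')
    n,_,st,c=cv2.connectedComponentsWithStats(m)
    for i in range(1,n):
        if st[i,4]>10: print('blob',st[i][:5]+[x0,y0,0,0,0],c[i]+[x0,y0])
im=cv2.imread('pics/s7.png');blobs(im,200,(260,180,345,240))
t,_=snap('top','t7.png');blobs(t,200,(230,165,280,270))
for x in(.47,.48,.49,.5):print(x,pix(S,[x,.1425,.016]),pix(T,[x,.1425,.016]))
```

```text
[0.62096869 0.14467535 0.14144688]
P [0.50248348 0.14462668 0.016     ] mag top edge 0.5364764926576782 screws [0.5829121  0.12210827 0.054     ]
P+24mm [0.49923917 0.14473672 0.016     ] mag top edge 0.5357466436218371 screws [0.58624242 0.12026717 0.054     ]
blob [297 209   8   6  32] [300.59375 211.53125]
0.47 (np.float64(290.6197492692423), np.float64(215.09544804967527)) (np.float64(252.85662935265464), np.float64(243.27013420524364))
0.48 (np.float64(293.9560706762336), np.float64(214.03880007435248)) (np.float64(253.00044585201874), np.float64(239.61616761765998))
0.49 (np.float64(297.27557531541544), np.float64(212.98747814574097)) (np.float64(253.1440552737247), np.float64(235.96746228206982))
0.5 (np.float64(300.57839001482654), np.float64(211.9414420960709)) (np.float64(253.28745806469934), np.float64(232.32400684333712))
```

carry_out(
  steps=[
    [[2, 0, 0, 0, 0, 0], [5, 0.1, 0, 0, 0, 0], [8, 0.1, 0, 0, 0, 0], [11, 0.15, 0, 0, 0, 0], [12.1, 0.15, 1, 0, 0, 0], [12.1, 0.15, 4, 0, 0, 0], [12.1, 0.15, 7, 0, 0, 0], [12.1, 0.15, 8.5, 0, 0, 0], [12.1, 0.15, 9, 0, 0, 0], [12.1, 0.15, 9, 0, 0, 0], [12.1, 0.15, 9, 0, 0, 0], [12.1, 0.15, 9, 0, 0, 0]],
  ],
  hand=-1,
)

```text
time: 12.07
ee_pos: [0.5012, 0.1442, 0.053]
eef_rot: [-0.01, 1.0, 0.0, 0.001]
ft_force: [0.7, 0.4, -0.0]
width: 0.0727
grip_force: 0.0
```

Run:
```python
from h import *
P=r.camera_params('wrist');im,_=snap('wrist','w8.png');s=r.read_state();print(s['time'],s['ee_pos'],s['width'],pix(P,s['ee_pos']),pix(P,[.5,.1435,.016]))
snap('scene','s8.png')
o=np.hstack([cv2.resize(im[:,:,::-1],(440,330)),cv2.resize(cv2.imread('pics/s8.png')[150:260,260:380],(360,330),interpolation=cv2.INTER_CUBIC)])
cv2.imwrite('pics/last.png',o)
m=(im.min(2)>190).astype('uint8');n,_,st,c=cv2.connectedComponentsWithStats(m)
for i in range(1,n):
    if st[i,4]>150: print(st[i],c[i])
```

```text
12.1167 [0.50124401 0.14421352 0.05306487] 0.07651883416546132 (np.float64(329.2058545139794), np.float64(286.4535594384913)) (np.float64(327.84802176495424), np.float64(258.78263776120366))
[ 315  249   35   38 1094] [331.19561243 266.91316271]
```

View pics/last.png

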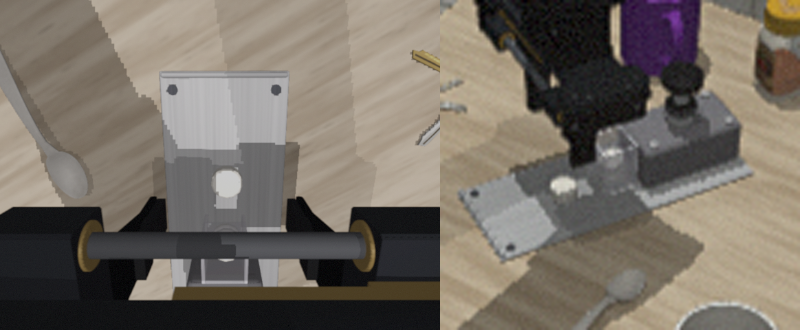

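The wrist view (left half) shows the tablet at about wrist pixel (330,266), between the open fingers. The scene crop shows the finger just beyond the tablet, near the magazine, still well above the tray. The tip really sits about 24 mm higher than reported, so I'll recompute the offset.

Run:
```python
from h import *
P=r.camera_params('wrist');s=r.read_state()
im=cv2.imread('pics/w8.png');g=cv2.GaussianBlur(cv2.cvtColor(im,cv2.COLOR_BGR2GRAY),(3,3),0)
print('row266',g[266,296:368:3]);print('col330',g[230:310:3,330])
V=np.array(P['view'])
for dz in(0,.012,.024):
    Q=dict(P);W=V.copy();W[:3,3]=V[:3,3]-V[:3,:3]@np.array([0,0,dz]);Q['view']=W
    print(dz,[onz(Q,u,v,.016)[:2].round(4) for u,v in((330,266),(310,266),(350,266))], 'tray edges',[onz(Q,u,150,.004)[:2].round(4) for u in(235,419)],'end',onz(Q,330,108,.004)[0])
```

```text
row266 [107 107 105 105 128 145 182 201 201 201 201 201 201 201 201 201 201 199
 165 107 105 104 102 106]
col330 [126 126 126 122 102 115 174 201 202 201 201 201 201 201 201 201 201 201
 201 181 164 164 165 165 159 105 106]
0 [array([0.5042, 0.1448]), array([0.5043, 0.1337]), array([0.504 , 0.1559])] tray edges [array([0.4428, 0.0923]), array([0.4411, 0.1919])] end 0.4201897211537493
0.012 [array([0.5084, 0.1449]), array([0.5086, 0.1332]), array([0.5082, 0.1566])] tray edges [array([0.4437, 0.0898]), array([0.4419, 0.1944])] end 0.41997035092311996
0.024 [array([0.5127, 0.1451]), array([0.5129, 0.1328]), array([0.5125, 0.1574])] tray edges [array([0.4446, 0.0872]), array([0.4427, 0.1969])] end 0.4197509806924905
```

Run:
```python
from h import *
P=r.camera_params('wrist');print({k:(np.round(v,4).tolist()) for k,v in P.items()})
im=cv2.imread('pics/w8.png');g=cv2.cvtColor(im,cv2.COLOR_BGR2GRAY);hs=cv2.GaussianBlur(cv2.cvtColor(im,cv2.COLOR_BGR2HSV)[:,:,1],(5,5),0)
for v in(115,150,190,220,250,280):
    m=np.where(hs[v,200:460]<30)[0]+200;print(v,m.min(),m.max(),[onz(P,u,v,.004)[:2].round(4) for u in(m.min(),m.max())])
print(g[300:420:4,330],[onz(P,330,v,.056)[0].round(3) for v in (330,350,390,410)])
```

```text
{'fx': 427.7226, 'fy': 427.7226, 'cx': 328.8213, 'cy': 241.976, 'view': [[-0.0173, 0.9998, 0.0009, -0.1354], [-0.9594, -0.0163, -0.2815, 0.4772], [-0.2814, -0.0057, 0.9596, -0.1102], [0.0, 0.0, 0.0, 1.0]]}
115 231 420 [array([0.4246, 0.091 ]), array([0.4229, 0.1911])]
150 234 418 [array([0.4428, 0.0918]), array([0.4411, 0.1914])]
190 236 416 [array([0.4646, 0.0919]), array([0.4629, 0.1919])]
220 238 414 [array([0.4817, 0.0923]), array([0.48  , 0.1921])]
250 240 413 [array([0.4995, 0.0927]), array([0.4978, 0.1928])]
280 242 411 [array([0.5181, 0.0931]), array([0.5164, 0.193 ])]
[165 108 106 106 107 105  97 105  96  99  48  61  68  76  57  55  55  57
  52 117 139  84  84  83  80  85  87 132 147 103] [np.float64(0.522), np.float64(0.533), np.float64(0.556), np.float64(0.567)]
```

carry_out(
  steps=[
    [[-0.2, 0.05, 1.5, 0, 0, 0], [-0.2, 0.05, 2.8, 0, 0, 0], [-0.2, 0.05, 3.6, 0, 0, 0], [-0.2, 0.05, 4.2, 0, 0, 0], [-0.2, 0.05, 4.2, 0, 0, 0], [-0.2, 0.05, 4.2, 0, 0, 0]],
  ],
)

```text
time: 12.67
ee_pos: [0.5025, 0.1445, 0.0102]
eef_rot: [-0.01, 1.0, 0.0, 0.0]
ft_force: [0.9, -0.3, 0.4]
width: 0.0868
grip_force: 0.0
```

carry_out(
  steps=[
    [[0, 0, 0, 0, 0, 0], [0, 0, 0, 0, 0, 0], [0, 0, 0, 0, 0, 0], [0, 0, 0, 0, 0, 0], [0, 0, 0, 0, 0, 0], [0, 0, 0, 0, 0, 0], [0, 0, 0, 0, 0, 0], [0, 0, 0, 0, 0, 0]],
  ],
  hand=1,
  squeeze=6,
)

```text
time: 13.33
ee_pos: [0.5024, 0.1445, 0.0099]
eef_rot: [-0.01, 1.0, 0.0, 0.0]
ft_force: [0.6, -0.3, 0.5]
width: 0.0417
grip_force: 0.0
```

carry_out(
  steps=[
    [[0, 0, 0, 0, 0, 0], [0, 0, 0, 0, 0, 0], [0, 0, 0, 0, 0, 0], [0, 0, 0, 0, 0, 0], [0, 0, 0, 0, 0, 0], [0, 0, 0, 0, 0, 0], [0, 0, 0, 0, 0, 0], [0, 0, 0, 0, 0, 0]],
  ],
)

```text
time: 14.0
ee_pos: [0.5024, 0.1445, 0.0099]
eef_rot: [-0.01, 1.0, 0.0, 0.0]
ft_force: [-0.9, 0.2, 0.0]
width: 0.0008
grip_force: 0.0
```

Run:
```python
from h import *
P=r.camera_params('wrist');im,_=snap('wrist','w9.png');s9,S=snap('scene','s9.png');s=r.read_state();print(s['ee_pos'],pix(P,s['ee_pos']))
def bl(im,lo,a):
    m=(im.min(2)>lo).astype('uint8');n,_,st,c=cv2.connectedComponentsWithStats(m)
    for i in range(1,n):
        if st[i,4]>a and st[i,4]<4000: print(st[i],c[i].round(1))
bl(im[180:420,230:430],180,40);print();bl(s9[180:240,260:345],170,8)
bl(cv2.imread('pics/s8.png')[180:240,260:345],170,8)
g=cv2.cvtColor(im,cv2.COLOR_RGB2GRAY);print(g[230:330:4,290:370:4])
```

```text
[0.5023444  0.14450805 0.00987341] (np.float64(329.179034672313), np.float64(286.30532592253087))
[ 138    0   62   51 2685] [170.2  22.9]
[ 83 228  33   9 254] [ 99.5 232.3]

[37 29  8  5 30] [40.7 31.1]
[[164 135 138 139 133 135 138 138 137 138 137 138 138 142 133 119 116 124
  179 178]
 [139 134 137 139 134 136 136 137 137 139 137 139 138 140 127 117 115 119
  116 116]
 [139 134 137 127 123 125 127 127 128 136 137 138 138 140 127 117 117 118
  117 116]
 [139 135 137 119 112 115 116 115 115 116 116 119 116 120 118 117 115 119
  115 115]
 [140 133 117 117 112 114 116 116 116 117 116 118 116 120 118 117 116 119
  121 115]
 [119 115 116 117 112 113 115 115 117 114 115 116 116 121 117 118 117 166
  178 145]
 [119 113 116 117 111 113 114 116 116 116 115 117 118 119 117 117 118 118
  114 114]
 [118 115 115 115 112 113 115 115 116 116 114 117 117 120 116 117 116 116
  116 113]
 [118 114 117 116 112 112 116 116 114 116 115 117 116 120 116 118 114 119
  118 116]
 [118 114 116 118 113 112 114 115 110 111 112 113 112 117 117 117 116 180
  179 176]
 [139 133 117 117 112 112 109 111 123 128 125
[... 530 characters left out ...]
 144 179
  176 175]
 [119 115 117 135  10  12   9  19  19  15 109  19  18  16  11   9 131 180
  177 175]
 [ 19  23  20  18  13  10   7  23  19  13 108  17  15  17  10  11  17  19
   18  16]
 [ 27  20  26  22  20  13  12  18  19  16 107  17  19  19   7  10  26  25
   20  22]
 [ 22  23  18  24  20   8  12  16  15  10 107  18  13  15   8  11  25  22
   27  20]
 [ 24  22  23  24  19   4  13  20  17  17 105  21  17  19  14  14  18  19
   21  24]
 [ 25  26  24  21  17   8  15  19  19  16 107  19  15  19  12   8  25  22
   25  21]
 [ 23  24  22  19  71  16  20  20  21  16  78  15  15  20  17  66  52  23
   25  24]
 [ 23  24  21  26  86  26  16  22  17  12  78  17  19  19  12  70  66  25
   22  16]]
```

carry_out(
  steps=[
    [[-0.3, 0, 0, 0, 0, 0], [-0.3, 0, 0, 0, 0, 0], [-0.3, 0, 0, 0, 0, 0], [-0.3, 0, 0, 0, 0, 0], [-0.3, 0, 0, 0, 0, 0], [-0.3, 0, 0, 0, 0, 0], [-0.3, 0, 0, 0, 0, 0], [-0.3, 0, 0, 0, 0, 0], [-0.3, 0, 0.3, 0, 0, 0], [-0.3, 0, 0.6, 0, 0, 0], [-0.3, 0, 0.9, 0, 0, 0], [-0.3, 0, 0.9, 0, 0, 0], [-0.3, 0, 0.9, 0, 0, 0]],
  ],
  hand=-0.3,
)

```text
time: 15.18
ee_pos: [0.5051, 0.1444, 0.0005]
eef_rot: [-0.01, 1.0, -0.0, -0.0]
ft_force: [-0.1, -0.0, -0.4]
width: 0.0562
grip_force: 0.0
```

carry_out(
  steps=[
    [[0, 0, 0.2, 0, 0, 0], [0, 0, 0.4, 0, 0, 0], [0, 0, 0.5, 0, 0, 0], [0, 0, 0.5, 0, 0, 0]],
  ],
)

```text
time: 15.52
ee_pos: [0.5052, 0.1445, -0.0044]
eef_rot: [-0.01, 1.0, -0.0, -0.0]
ft_force: [0.9, 0.3, 0.3]
width: 0.0566
grip_force: 0.0
```

carry_out(
  steps=[
    [[0, 0, 0.15, 0, 0, 0], [0, 0, 0.3, 0, 0, 0], [0, 0, 0.3, 0, 0, 0]],
  ],
)

```text
time: 15.77
ee_pos: [0.5052, 0.1445, -0.0074]
eef_rot: [-0.01, 1.0, -0.0, -0.0]
ft_force: [0.7, -0.1, -0.0]
width: 0.0567
grip_force: 0.0
```

carry_out(
  steps=[
    [[0, 0, 0.15, 0, 0, 0], [0, 0, 0.3, 0, 0, 0], [0, 0, 0.4, 0, 0, 0], [0, 0, 0.4, 0, 0, 0]],
  ],
)

```text
time: 16.1
ee_pos: [0.5052, 0.1445, -0.0114]
eef_rot: [-0.01, 1.0, -0.0, -0.0]
ft_force: [-0.7, 0.2, -0.1]
width: 0.0568
grip_force: 0.0
```

carry_out(
  steps=[
    [[0, 0, 0.15, 0, 0, 0], [0, 0, 0.3, 0, 0, 0], [0, 0, 0.3, 0, 0, 0]],
  ],
)

```text
time: 16.35
ee_pos: [0.5052, 0.1445, -0.0144]
eef_rot: [-0.01, 1.0, -0.0, -0.0]
ft_force: [-0.3, -0.2, -0.4]
width: 0.0562
grip_force: 0.0
```

carry_out(
  steps=[
    [[0, 0, 0.1, 0, 0, 0], [0, 0, 0.2, 0, 0, 0], [0, 0, 0.2, 0, 0, 0]],
  ],
)

```text
time: 16.6
ee_pos: [0.5053, 0.1445, -0.0163]
eef_rot: [-0.01, 1.0, -0.0, -0.0]
ft_force: [-0.6, -0.3, -0.8]
width: 0.0568
grip_force: 0.0
```

carry_out(
  steps=[
    [[0, 0, 0, 0, 0, 0], [0, 0, 0, 0, 0, 0], [0, 0, 0, 0, 0, 0], [0, 0, 0, 0, 0, 0], [0, 0, 0, 0, 0, 0], [0, 0, 0, 0, 0, 0], [0, 0, 0, 0, 0, 0], [0, 0, 0, 0, 0, 0], [0, 0, 0, 0, 0, 0], [0, 0, 0, 0, 0, 0]],
  ],
  hand=1,
  squeeze=8,
)

```text
time: 17.43
ee_pos: [0.5054, 0.1446, -0.0161]
eef_rot: [-0.01, 1.0, 0.0, 0.0]
ft_force: [0.1, -0.4, 0.0]
width: 0.0252
grip_force: 8.0
```

carry_out(
  steps=[
    [[0, 0, -1, 0, 0, 0], [0, 0, -2.5, 0, 0, 0], [0, 0, -5, 0, 0, 0], [0, 0, -8, 0, 0, 0], [0, 0, -11, 0, 0, 0], [0.1, -0.5, -13, 0, 0, 0], [0.2, -3, -13.3, 0, 0, 0], [0.3, -6, -13.3, 0, 0, 0], [0.5, -9, -13.3, 0, 0, 0], [0.6, -12, -13.3, 0, 0, 0], [0.7, -15, -13.3, 0, 0, 0], [0.8, -18, -13.3, 0, 0, 0], [0.9, -21, -13.3, 0, 0, 0], [1, -24, -13.3, 0, 0, 0], [1.1, -26.5, -13.3, 0, 0, 0], [1.2, -28.3, -13.3, 0, 0, 0], [1.2, -29.1, -13.3, 0, 0, 0], [1.2, -29.1, -13.3, 0, 0, 0], [1.2, -29.1, -13.3, 0, 0, 0], [1.2, -29.1, -13.3, 0, 0, 0]],
  ],
)

```text
time: 19.1
ee_pos: [0.4992, -0.145, 0.1169]
eef_rot: [-0.011, 1.0, 0.0, -0.0]
ft_force: [0.1, -0.5, -0.5]
width: 0.0251
grip_force: 8.0
```

Run:
```python
from h import *
P=r.camera_params('wrist');im,_=snap('wrist','w10.png');snap('scene','s10.png');T=r.camera_params('top');snap('top','t10.png')
s=r.read_state();print(s['time'],s['ee_pos'],s['width'],s['grip_force'])
# visible far rim (toward -x) of the mug in the wrist view
g=cv2.cvtColor(im,cv2.COLOR_RGB2GRAY);hs=cv2.cvtColor(im,cv2.COLOR_RGB2HSV)
t=np.linspace(0,2*np.pi,12,endpoint=False)
print('pred rim',[np.round(pix(P,[.499+.041*np.cos(k),-.1467+.041*np.sin(k),.094])).astype(int).tolist() for k in t])
sat=cv2.GaussianBlur(hs[:,:,1],(5,5),0)
for v in range(140,300,8):
    m=np.where(sat[v,180:480]<30)[0]+180
    print(v,(m.min(),m.max(),len(m)) if len(m) else None,g[v,230:430:20])
```

```text
19.25 [ 0.49918777 -0.14532433  0.11687731] 0.024749892877519268 7.998544016154483
pred rim [[324, 340], [362, 331], [391, 306], [404, 271], [396, 233], [368, 203], [327, 191], [286, 201], [257, 230], [247, 268], [259, 304], [287, 330]]
140 None [137 140 132 140 187 194 187 184 188 187]
148 None [142 132 141 142 194 190 179 190 184 176]
156 None [134 134 139 174 193 182 189 191 179 181]
164 None [132 144 142 179 189 186 192 179 183 189]
172 None [143 138 136 194 188 191 180 186 188 185]
180 (np.int64(236), np.int64(336), 35) [143 129 145 140 188 124 178 179 186 174]
188 (np.int64(228), np.int64(357), 105) [138 120 115 134 113 109 123 185 174 170]
196 (np.int64(225), np.int64(367), 101) [150 122 137 131  58 111  53 161 125 182]
204 (np.int64(227), np.int64(373), 124) [156 163 151  62 150 219 121  88 125 192]
212 (np.int64(232), np.int64(373), 142) [137 182 159 168 155 179 183 121 137 191]
220 (np.int64(240), np.int64(383), 144) [130 174 179 148 171 166 174 172 117 185]
228 (np.int64(249), np.int64(388), 140) [135 156 173 153 178 156 215 165 123 160]
236 (np.int64(254), np.int64(392), 139) [136 134 148 155 155 156 217 147 169 164]
244 (np.int64(256), np.int64(396), 141) [136 128 100 154 156 156 215 146 146 177]
252 (np.int64(253), np.int64(400), 148) [131 138 103 150 156 156 216 142  96 172]
260 (np.int64(251), np.int64(402), 152) [134 123 103 144 155 155 215 130  97 157]
268 (np.int64(250), np.int64(403), 154) [132 140 105 131 156 155 208 109 101 169]
276 (np.int64(249), np.int64(404), 156) [129 149 104 111 146 154 138 110 102 163]
284 (np.int64(250), np.int64(404), 155) [128 139 105 111 114 116 115 109 106 177]
292 (np.int64(251), np.int64(402), 114) [132 124 105  22 144 162 124  16 108 179]
```

carry_out(
  steps=[
    [[0, -0.15, 1, 0, 0, 0], [0, -0.15, 2, 0, 0, 0], [0, -0.15, 3, 0, 0, 0], [0, -0.15, 3.8, 0, 0, 0], [0, -0.15, 4.2, 0, 0, 0], [0, -0.15, 4.2, 0, 0, 0], [0, -0.15, 4.2, 0, 0, 0], [0, -0.15, 4.2, 0, 0, 0], [0, -0.15, 4.2, 0, 0, 0]],
  ],
)

```text
time: 20.0
ee_pos: [0.4994, -0.1482, 0.0753]
eef_rot: [-0.01, 1.0, 0.0, 0.0]
ft_force: [0.1, -0.1, -0.2]
width: 0.0251
grip_force: 8.0
```

carry_out(
  steps=[
    [[0, 0, 0, 0, 0, 0], [0, 0, 0, 0, 0, 0], [0, 0, 0, 0, 0, 0], [0, 0, 0, 0, 0, 0], [0, 0, 0, 0, 0, 0], [0, 0, 0, 0, 0, 0], [0, 0, -2, 0, 0, 0], [0, 0, -4, 0, 0, 0], [0, 0, -6, 0, 0, 0], [0, 0, -8, 0, 0, 0], [0, 0, -8, 0, 0, 0], [0, 0, -8, 0, 0, 0], [0, 0, -8, 0, 0, 0]],
  ],
  hand=0,
)

```text
time: 21.08
ee_pos: [0.4987, -0.148, 0.1543]
eef_rot: [-0.01, 1.0, 0.0, -0.0]
ft_force: [-0.4, -0.5, 0.0]
width: 0.0439
grip_force: 0.0
```

Run:
```python
from h import *
P=r.camera_params('wrist');im,_=snap('wrist','w11.png');b,S=snap('scene','s11.png')
s=r.read_state();print(s['time'],s['ee_pos'],s['width'],s['grip_force'],s['ft_force'])
c=pix(P,[.499,-.147,.012]);print('bottom centre px',c,'rim',pix(P,[.499,-.147,.094]))
g=cv2.cvtColor(im,cv2.COLOR_RGB2GRAY);v,u=int(c[1]),int(c[0]);print(g[v-48:v+49:6,u-66:u+67:6])
a=cv2.imread('pics/scene0.png').astype(int);d=np.abs(a-b[:,:,::-1]).sum(2)>60
# mug outline shift in scene view, tray
print('diff near mug bottom',d[275:305,335:375].sum(),'magazine',d[190:220,308:332].sum(),'plunger',d[176:190,333:348].sum())
```

```text
21.1833 [ 0.49841146 -0.14797499  0.15390922] 0.043423790065353796 0.0 [-0.44186012  0.01820077  0.44953827]
bottom centre px (np.float64(330.21037445226506), np.float64(218.48373693715206)) rim (np.float64(330.6751550397942), np.float64(249.14217367533897))
[[140 139 136 137 193 190 189 185 185 184 185 185 186 179 177 174 177 187
  184 175 185 186 182]
 [113 118 128 123 140 190 187 181 183 126 114 117 118 119 156 186 187 181
  179 184 184 185 176]
 [121 123 122 122 120 133 133 114 113 100  71  54  54  76 110 119 157 183
  181 187 174 171 168]
 [123 123 126 140 153 142 114  60  58 101 115 117 117 119 103  53  88 135
  179 171 169 169 168]
 [170 147 120 151 140  97  75 115 182 214 217 216 216 216 215 174 121  54
  105 117 169 170 183]
 [180 175 166 151 155 124 167 174 160 151 153 176 176 175 174 179 216 199
  100 103 163 187 190]
 [172 174 175 174 124 176 156 152 154 135 167 172 143 186 175 176 172 152
  207 103 176 186 182]
 [157 170 175 136 171 146 150 153 154 184 186 185 185 151 175 175 177 167
  143 216 154 172 191]
 [135 163 161 170 172 144 165 154 165 171 174 174 174 162 154 172
[... 157 characters left out ...]
8 153 153 150 162 161 160 195 154 154 155 150
  136 103 100 172 162]
 [129 164  97 102 120 147 181 154 154 153 147 148 152 214 154 153 154 147
  134 104  95 137 167]
 [136 152  99 102 108 142 179 155 153 152 153 153 152 213 153 155 151 143
  127 104 101  97 146]
 [122 139  97 103 105 131 169 149 153 153 154 153 152 213 154 152 146 137
  108 105 101  99 151]
 [126 117  99 103 105 106 150 143 149 153 154 153 152 214 152 145 138 120
  106 105 102 102 150]
 [123 126 101 102 104 107 130 130 140 147 152 151 150 147 144 134 119 108
  107 106 102 101 153]
 [130 144 102 103 106 107 117 109 117 129 135 135 134 130 124 111 110 109
  108 105 101 103 149]]
diff near mug bottom 120 magazine 121 plunger 99
```

Run:
```python
from h import *
a=cv2.cvtColor(cv2.imread('pics/scene0.png'),cv2.COLOR_BGR2GRAY);b=cv2.cvtColor(cv2.imread('pics/s11.png'),cv2.COLOR_BGR2GRAY)
print(a[168:190:2,330:352:2]);print(b[168:190:2,330:352:2])
print('tray tablet left?',(cv2.imread('pics/s11.png')[203:218,285:308].min(2)>200).sum())
def rim(im): 
    m=im[240:305,330:380]; return cv2.phaseCorrelate(np.float32(a[250:300,335:375]),np.float32(im[250:300,335:375]))
print('mug shift px',rim(b))
```

```text
[[ 43  43  46  47  36  41  38  38 104 106 154]
 [ 43  41  57  43  37  42  39  41 100  95 143]
 [ 40  47  27  35  34  30  33  30  59  92 147]
 [ 45  45  35  38  38  31  38  28  33 107 152]
 [101  98  27  41  28  36  40  31  29 141 156]
 [145 117  53  26  36  42  40  31  25 162 160]
 [144 144 150  72  27  30  26  44 100 157 126]
 [146 150 153  44  68  70  62  52 111  92 103]
 [157 149 122  26  50  73  47  20 110 111 108]
 [115 111  94  34  39  26  33  44  96 108 104]
 [109 109  98  67  47  41  44  49  69 102 110]]
[[38 45 43 51 41 43 40 25 39 46 51]
 [40 47 51 45 39 42 50 22 28 52 46]
 [45 49 37 38 42 48 47 22 21 30 65]
 [44 37 41 45 48 37 44 27 25 15 44]
 [47 42 42 43 38 39 40 18 27 26 33]
 [39 49 39 40 38 40 44 17 20 18 31]
 [45 46 43 48 44 43 28 28 24 25 30]
 [42 42 43 40 32 32 25 22 30 13 26]
 [31 23 36 48 42 35 22 28 20 24 23]
 [31 36 34 35 50 33 28 23 26 24 22]
 [25 31 30 36 28 43 39 24 26 25 27]]
tray tablet left? 0
mug shift px ((0.1664740545934471, -0.2272181569084033), 0.9094376602172851)
```

```bash
python3 -c "
from bench import r
print(r.close_job())"
```

```text
the job is handed in; nothing more can be done
None
```

The job is handed in, but no verdict came back: one tablet was dispensed with a single firm plunger press and dropped into the white mug. The mug had not shifted, the tray was clear, and the last clear view of the plunger, right after the press, showed it fully up; the arm hid it from the scene camera in the final check.

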